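# Pin the brake carrier and rock out the seized pad

### The arm

A 6-joint arm with a two-finger parallel gripper is mounted at the origin on the work surface. World frame = base frame: x ahead of the robot, y to its left, z up, the work surface at z = 0. Lengths are in m, angles in rad, forces in N, time in s.
With the tool pointing down it reaches from about 0.225 to 0.875 m from the base axis. Payload 3.4 kg.
Tool frame: the origin (TCP) lies at the very end of the fingers, on their centre line; the grasp point (between the pads) lies 19 mm behind it (grip_depth is the distance from the TCP to the grasp point, in m); x points along the fingers, z is the direction in which the jaws open and shut, and the axes are right-handed (so a half turn about x gives the same grasp; the last joint's range is limited). The gripper opens to 85 mm and grips with 20 to 120 N. Pads are 22 mm wide; open, the fingers measure 114 mm over their backs; the gripper's body (76 mm by 85 mm) begins 54 mm behind the grasp point. The pads swing forward as they close: fully open they stand 13 mm farther back than shut.
Start: joints at [-1.299, 0.276, 1.505, -0, 1.361, -0.121], TCP at [0.22, -0.531, 0.231] pointing down, gripper open.
Joint ranges: [-2.89, 2.89], [-0.75, 2.08], [0.22, 2.7], [-1.18, 4.32], [0.11, 2.71], [-2.7, 2.7]. Speed limits (rad/s): [2.57, 2.57, 3.14, 3.14, 3.14, 3.14].

### API

Orientations are given as a unit quaternion [w, x, y, z].
In Python, from rig import get_state, get_image, sign_off, grip_depth gives the robot as it stands. The module is installed in compiled form; this text tells all that it offers.
- The arm moves only by the tool arm_command, never from a script. Its argument "series" is a list of rows, each an object with "dp": the shift along the tool's x, y, z scaled (see below), a list of three; "angular": the turn, a rotation vector about the tool's x, y, z scaled (see below), a list of three; "gripper": the finger opening in mm, from 0 to 85.4. A call has exactly 8 rows; each row shifts and turns the pose as measured when the row begins, along the tool's axes as they then stand; what a row does not reach is not made up. The controller multiplies each number of a shift by 0.12 m and each number of a turn by 90 degrees. A row lasts 1/8 s, in which the tool goes at most 62.5 mm and 10.7 degrees, less where a joint would pass 70% of its speed; a pose out of reach is approached as far as the arm can. A call with a number of a shift or a turn outside -1 to 1 is refused whole. A call with a gripper value outside its range is refused whole. The fingers move at their own pace and stop on an object; "grip_force" is the grip in N (left out, the last holds). Time passes only in rows, so rows that do not move let the fingers close, or fill a call up. It gives the time, the measured TCP pose, the force and the opening at its end, in the units of the state.
- get_state(): the state, without advancing time (a new reading comes with each control period).
- get_image(name): name is "scene" or "top" or "wrist"; returns a dict with "image" (384x512x3 uint8, blue, green, red), "depth" (384x512 float32, m along the optical axis (not along the pixel's ray), 0 where there is no reading), "mtx" (3x3 intrinsics, pixels), "view" (4x4, takes a point from world to camera coordinates); the wrist camera has in their place "mount" (4x4, takes a point from camera to tool coordinates, whose origin is the TCP and whose axes are the tool frame's). Camera axes: x right, y up, looking along -z (the intrinsics and any distortion apply to the point x, -y, -z); pixel columns grow to the right and rows downward; lengths in m; the calibration is good to about 2 mm. The wrist camera is an equidistant fisheye: a pixel r from the principal point sees the ray r / f radians off the axis. A picture is of the moment at which its call begins: read the wrist's pose just before it.
- sign_off(): hands the job in, once; it reports no verdict.
The state is a dict: "clock": time; "qpos": joint angles; "qd": joint speeds; "effort": joint torques, N m; "position": TCP position; "ee_rot": TCP orientation; "contact_force": force on the tool from outside, world axes, zero at the start; "moment": the same for the moment, N m; "width": finger opening in m.
Only numpy, scipy, OpenCV 4.12 (cv2) and the standard library are available. Lean on these libraries where they do the work, as an engineer would, in place of code of your own. Each camera call takes 0.05 s, during which the arm holds its last target. There are 200 camera calls.

### The job

Lock the brake carrier to its stand by pushing the orange-headed pin fully down into the carrier's upright sleeve, and let go of the pin. Then grip the seized red brake pad by its top and free it by rocking it side to side in its own plane, as often as it takes, while easing it up: do not just yank it, because the carrier is not bolted down and must not be lifted or shoved along. Finish still holding the pad, motionless and upright, over its slot and just clear of the carrier (about 20 mm of daylight above the carrier's posts); the program ends with the pad in the gripper, and the tin, bearing and wrench are left alone.

Things in the scene. Friction and masses are not known exactly. Their poses are not given: they have to be found in the camera images.
- base: Blue base plate of the service stand, 90 (x) x 190 (y) x 14 mm, fixed to the bench (place and yaw vary). Origin at the centre of its underside, at bench height, z up. The aluminium carrier stands on it: at the base's y = -62 mm an upright square sleeve (26 x 26 mm, top at z = 50 mm), and centred on y = +22 mm the pad slot between two pairs of posts.
- sleeve_mouth (a point): Centre of the mouth of the carrier's pin sleeve, 50 mm above the bench, moving with the carrier. Round vertical hole 11 mm in diameter with a 2 mm chamfer, through the sleeve (36 mm) and on into an equal hole in the base plate; the bore is free for the pin's whole shaft.
- slot (a point): Floor of the pad slot, midway between the posts, on the carrier, 26 mm above the bench; axes parallel to the base's. The posts stand 24 to 48 mm either side of it along y, tops 24 mm above it (50 mm above the bench); fingers pinching the pad's upper block from both ends (along y) stay above posts and ears with their tips 32 mm or more above this floor.
- clips (a point): Middle of the four brass spring clips, on the carrier, 16 mm above the slot floor. The clips press on both faces (x) of the pad's two ears, 30 mm either side along y, over 11 to 21 mm above the slot floor, about 9 N each. Dry friction there holds the pad, which is free after 20 mm of rise. There is room to rock it (about x) by 0.15 rad each way about this point.
- pad: Brake pad upright in the slot, about 220 g: red steel plate 5 mm thick (x), at the bottom 68 mm wide (y) and 28 mm high with the ears, above that a block 46 mm wide, x -2.5 to 9.5 mm with the grey lining on +x, up to 70 mm (96 mm above the bench). Pinch the block across y, 46 mm: across x (12 mm) it twists in the fingers. Origin: middle of the lower edge; z up, y parallel to the base's.
- pin: Locking pin, upright, about 60 g: steel shaft 8 mm in diameter, 45 mm long with a 3 mm chamfered foot, then an orange round head 16 mm in diameter, 32 mm tall. Origin at the centre of the foot, z up to the head. It starts standing in the holder, foot 8 mm above the bench. Fully home, the head rests on the sleeve and the foot is 5 mm above the bench.
- holder: Black plastic pin holder, 50 x 50 x 30 mm, fixed to the bench, with one 11 mm hole 22 mm deep in its top, where the pin starts. Origin at the centre of its underside. It may be on either side of the stand.
- lift (a joint): Height by which the carrier is lifted off the stand, m; 0 = resting, held only by its weight, about 6 N. A straight pull drags it up with the pad. While the pad is turned to and fro in its plane, so that its ears slide up and down faster than its middle rises, friction at the two ears cancels and the pad comes up with little net pull.
- shift (a joint): Shift of the carrier along the base's y, m; 0 at the start, where the sleeve is in line with the hole in the base plate. It drags with about 2 N of friction until the pin locks it, with about 3 mm of play either way.
- tin: Green tin, 54 mm in diameter, 70 mm tall, standing on the other side of the stand from the holder; leave alone. Origin at the centre of its underside.
- bearing: Steel bearing ring, 62 mm outer diameter, 18 mm tall, lying flat; leave alone. Origin at the centre of its underside.
- wrench: Steel wrench lying on the bench, about 180 mm long along its x; leave alone.
There are look-alikes about, which are no part of the job. There is more than one size of the pad; the one meant has the size given above.

How it is judged:
By the outcome, as a careful person would: the job done as asked, in the order asked, and still so for the second after the job is handed in, while the arm keeps its last pose, push and grip.
It also fails if it takes over 72 s, if anything falls off the work surface, if the arm or the gripper's body presses on something with over 40 N, if the wrist force passes 120 N, or if a joint passes its speed limit or range.

## Working session

There is one attempt and no reset: what is moved stays moved. The work goes in short steps, Python scripts to look and compute and a tool call to move; the robot and the scene stay as the last step left them, time stands still between calls to the robot, and variables do not carry over. Pictures are saved under pics/ and viewed, about 8 in all and at most 12, crops included, and the job is handed in when it is done.

Besides the shell and the picture viewer there is one more tool, called after "Request:" by a JSON object that holds its "op" and its "data", one argument or row to a line. arm_command: Moves the arm, as the interface text tells. Its arguments: {"type":"object","properties":{"series":{"type":"array","items":{"type":"object","properties":{"dp":{"type":"array","items":{"type":"number"}},"angular":{"type":"array","items":{"type":"number"}},"gripper":{"type":"number"}}}},"grip_force":{"type":"number"}},"required":["series"]}

```bash
ls; mkdir -p pics
cat > h.py <<'E'
import numpy as np, cv2
from rig import *
from scipy.spatial.transform import Rotation as R
def rot(q): return R.from_quat([q[1],q[2],q[3],q[0]]).as_matrix()
def ray(im,u,v):
    "fixed camera: origin and world dir"
    K=im['mtx'];V=im['view'];d=np.array([(u-K[0,2])/K[0,0],-(v-K[1,2])/K[1,1],-1.])
    Rm=V[:3,:3];return -Rm.T@V[:3,3],Rm.T@d
def wray(im,st,u,v):
    K=im['mtx'];M=im['mount'];x=(u-K[0,2])/K[0,0];y=(v-K[1,2])/K[1,1];r=np.hypot(x,y)+1e-12
    d=np.array([np.sin(r)*x/r,-np.sin(r)*y/r,-np.cos(r)])
    T=rot(st['ee_rot']);return np.array(st['position'])+T@M[:3,3],T@M[:3,:3]@d
def onz(o,d,z): return o+d*(z-o[2])/d[2]
def cloud(im):
    K=im['mtx'];V=im['view'];D=im['depth'];v,u=np.mgrid[:384,:512]
    P=np.stack([(u-K[0,2])/K[0,0]*D,-(v-K[1,2])/K[1,1]*D,-D],-1)
    return (P-V[:3,3])@V[:3,:3]
E
python3 - <<'E'
from h import *
s=get_state();print({k:np.round(v,4).tolist() for k,v in s.items()},grip_depth)
a=get_image('scene');b=get_image('top');w=get_image('wrist')
for n,i in zip('stw',(a,b,w)): print(n,i['mtx'].tolist(),(i['depth']>0).mean(), [k for k in i])
cv2.imwrite('pics/1.png',np.hstack([cv2.resize(a['image'],(800,600))]))
cv2.imwrite('pics/2.png',cv2.resize(b['image'],(800,600)))
np.savez('first.npz',a=a,b=b)
E
```

```text
pics
{'clock': 0.0, 'qpos': [-1.299, 0.2766, 1.5061, 0.0, 1.3607, -0.121], 'qd': [-0.0008, -0.001, 0.0007, 0.0014, 0.0004, 0.0003], 'effort': [-0.0008, -41.6779, -24.5809, -0.0003, 0.011, 0.0], 'position': [0.2199, -0.5307, 0.2304], 'ee_rot': [0.5875, 0.3933, 0.5884, -0.3924], 'contact_force': [-0.3208, 0.2311, 0.0904], 'moment': [0.0077, -0.0437, -0.043], 'width': 0.0854} 0.0187
s [[375.0618919467076, 0.0, 254.99927350684075], [0.0, 375.0618919467076, 185.7107668106284], [0.0, 0.0, 1.0]] 0.9960784912109375 ['image', 'depth', 'mtx', 'view']
t [[452.6379342702989, 0.0, 256.1185315152851], [0.0, 452.6379342702989, 189.60259134567576], [0.0, 0.0, 1.0]] 0.9960072835286459 ['image', 'depth', 'mtx', 'view']
w [[297.3186396354542, 0.0, 255.48146179233166], [0.0, 297.3186396354542, 193.32977800076452], [0.0, 0.0, 1.0]] 0.9960835774739584 ['image', 'depth', 'mtx', 'mount']
```

View pics/1.png

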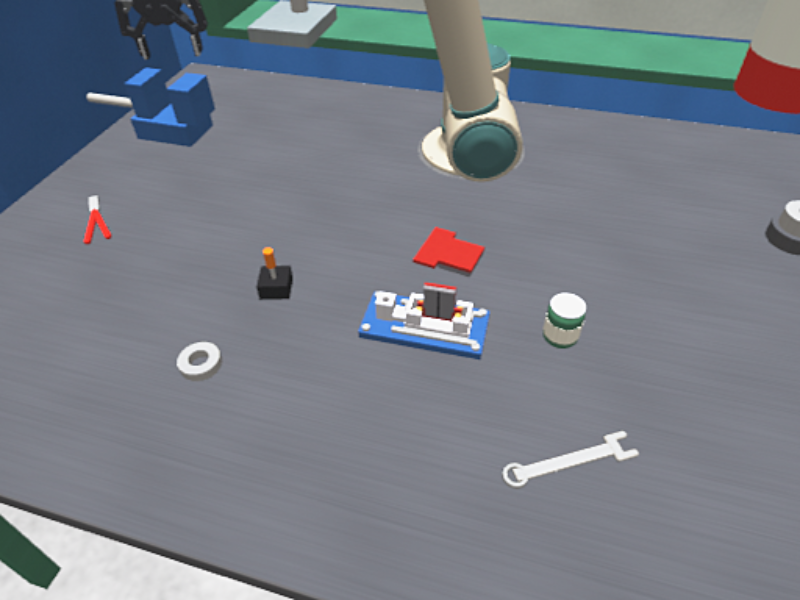

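View pics/2.png

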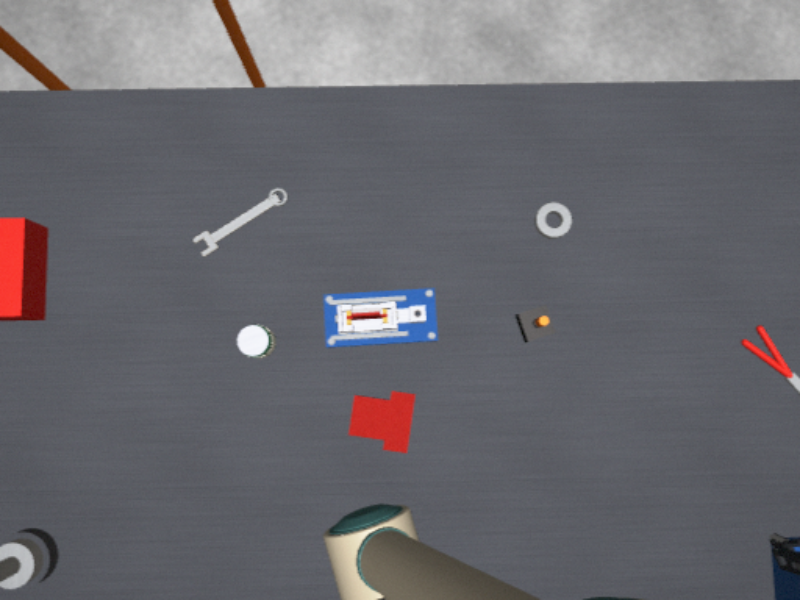

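Scene view (800x600): the stand is at (425,320), the upright red pad in it at (440,300), the orange pin in its black holder at (270,270), and the tin at (565,320). The larger red plate flat at (450,250) is a look-alike, because the pad meant stands in the slot. Top view: stand at (381,318), sleeve hole at (418,313), pin head at (543,321). Next I measure.

```bash
cat > m.py <<'E'
from h import *
d=np.load('first.npz',allow_pickle=True);a=d['a'].item();b=d['b'].item()
def comps(im,f,mn=15):
    hsv=cv2.cvtColor(im['image'],cv2.COLOR_BGR2HSV);m=f(hsv).astype(np.uint8)
    n,l,s,c=cv2.connectedComponentsWithStats(m)
    return m,l,[(i,s[i].tolist(),c[i].round(1).tolist()) for i in range(1,n) if s[i,4]>=mn]
orange=lambda h:(h[...,0]>8)&(h[...,0]<22)&(h[...,1]>180)&(h[...,2]>120)
blue=lambda h:(h[...,0]>100)&(h[...,0]<125)&(h[...,1]>150)&(h[...,2]>60)
red=lambda h:((h[...,0]<6)|(h[...,0]>174))&(h[...,1]>150)&(h[...,2]>50)
if __name__=='__main__':
    for n,im in (('scene',a),('top',b)):
        C=cloud(im)
        for k,f in (('orange',orange),('blue',blue),('red',red)):
            m,l,c=comps(im,f)
            for i,s,ce in c:
                p=C[l==i];print(n,k,s,ce,np.median(p,0).round(3),p[:,2].max().round(3))
    C=cloud(b)
    # base corners from top: blue comp near (243,203)
    m,l,c=comps(b,blue,200)
    for i,s,ce in c:
        if abs(ce[0]-243)<30 and abs(ce[1]-203)<30:
            hull=cv2.convexHull(np.argwhere(l==i)[:,::-1].astype(np.float32))
            P=np.array([onz(*ray(b,*h[0]),0.014)[:2] for h in hull],np.float32)
            r=cv2.minAreaRect(P*1000);print(r, cv2.boxPoints(r).round(1).tolist())
    # holder black
    H=(C[...,2]>.02)&(C[...,2]<.04)
    n,l,s,ce=cv2.connectedComponentsWithStats(H.astype(np.uint8))
    for i in range(1,n):
        if s[i,4]>60: print('z20-40',s[i].tolist(),np.median(C[l==i],0).round(3),cv2.minAreaRect((C[l==i][:,:2]*1000).astype(np.float32)))
    cv2.imwrite('pics/3.png',np.hstack([cv2.resize(b['image'][175:235,200:290],(400,267),interpolation=2),cv2.resize(b['image'][175:235,310:400],(400,267),interpolation=2)]))
E
python3 m.py
```

```text
scene orange [169, 159, 7, 13, 55] [172.1, 165.1] [ 0.52  -0.223  0.073] 0.086
scene blue [115, 3, 11, 11, 37] [120.0, 7.4] [-1.206 -1.507 -0.241] 0.322
scene blue [105, 15, 178, 44, 3130] [198.1, 39.0] [-1.204 -0.921 -0.411] 0.692
scene blue [79, 43, 25, 13, 158] [90.5, 48.8] [ 0.101 -0.72   0.13 ] 0.134
scene blue [325, 43, 187, 43, 3621] [412.7, 63.5] [-1.203  0.47  -0.419] 0.692
scene blue [53, 47, 84, 46, 582] [106.1, 67.5] [ 0.12  -0.647  0.051] 0.692
scene blue [0, 68, 83, 68, 143] [43.5, 99.3] [-0.097 -1.278 -0.28 ] -0.227
scene blue [230, 189, 83, 41, 739] [269.6, 213.5] [0.568 0.036 0.013] 0.692
scene blue [254, 189, 8, 7, 22] [256.0, 191.5] [ 0.497 -0.013  0.014] 0.016
scene red [470, 31, 42, 42, 1173] [491.7, 53.7] [-0.295  0.606  0.077] 0.692
scene red [54, 134, 17, 22, 157] [61.1, 144.8] [ 0.464 -0.623  0.011] 0.692
scene red [265, 145, 45, 29, 757] [286.6, 160.5] [0.367 0.033 0.017] 0.692
scene red [272, 181, 20, 4, 32] [281.5, 182.5] [0.531 0.06  0.095] 0.097
scene red [289, 197, 7, 6, 15] [291.8, 198.7] [0.532 0.086 0.051] 0.055
top blue [209, 185, 71, 37, 785] [254.
[... 706 characters left out ...]
63476562, 609.6082763671875), (7.406187534332275, 158.90695190429688), 89.61080169677734)
z20-40 [331, 195, 25, 24, 323] [ 0.514 -0.223  0.029] ((516.3427124023438, -226.8558807373047), (48.93101501464844, 50.8887825012207), 17.112171173095703)
z20-40 [250, 197, 18, 18, 112] [ 0.527 -0.002  0.025] ((520.8041381835938, -5.758222579956055), (38.58369445800781, 50.97885513305664), 73.8803482055664)
z20-40 [225, 203, 21, 9, 150] [0.52  0.058 0.026] ((519.3572998046875, 57.63935089111328), (19.936891555786133, 51.913612365722656), 2.314842939376831)
z20-40 [0, 339, 35, 39, 395] [0.165 0.592 0.03 ] ((155.79225158691406, 607.6818237304688), (88.6641845703125, 70.16336059570312), 24.249549865722656)
```

View pics/3.png

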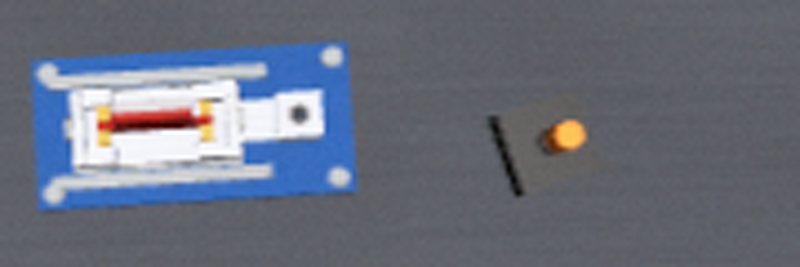

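```bash
cat > plan.py <<'E'
from h import *
def down(jaw):
    "tool x down, z along jaw angle (rad from world x)"
    z=np.array([np.cos(jaw),np.sin(jaw),0]);x=np.array([0,0,-1.]);return np.stack([x,np.cross(z,x),z],1)
def plan(p,Rt=None,n=7,maxrow=0.055):
    s=get_state();p0=np.array(s['position']);R0=rot(s['ee_rot'])
    Rt=R0 if Rt is None else Rt
    w=R.from_matrix(R0.T@Rt).as_rotvec()
    if Rt is not None: pass
    n=max(n,int(np.ceil(np.linalg.norm(p-p0)/maxrow)),int(np.ceil(np.linalg.norm(w)/0.17)))
    print('rows',n,'dist',np.round(p-p0,4),'rotvec deg',np.degrees(w).round(1))
    for i in range(n):
        Ri=R0@R.from_rotvec(w*i/n).as_matrix()
        print('dp',(Ri.T@(p-p0)/n/0.12).round(3).tolist(),'ang',(np.degrees(w)/n/90).round(3).tolist())
        if np.linalg.norm(w)<.02: print('same for all');break
E
python3 - <<'E'
from m import *; from plan import *
o2=lambda h:(h[...,0]>8)&(h[...,0]<26)&(h[...,1]>120)&(h[...,2]>150)
m,l,c=comps(b,o2,8);print(c)
s=get_state();print(rot(s['ee_rot']).round(3).tolist())
ct=[x for x in c if abs(x[2][0]-348)<8][0][2];p1=ray(b,*ct)
m,l,c=comps(a,orange,40);ys,xs=np.nonzero(m);vt=ys.min()
# triangulate head: top view centroid vs scene centroid
def tri(r1,r2):
    (o1,d1),(o2_,d2)=r1,r2
    t=np.linalg.lstsq(np.stack([d1,-d2],1),o2_-o1,rcond=None)[0];A=o1+t[0]*d1;B=o2_+t[1]*d2;return (A+B)/2,np.linalg.norm(A-B)
print('pin tri top',tri(p1,ray(a,xs.mean(),vt+1.5)),onz(*p1,.085))
hole=ray(b,267.5,200.6);print('sleeve hole',onz(*hole,.05))
yaw=.04;Rb=np.array([[np.cos(yaw),-np.sin(yaw)],[np.sin(yaw),np.cos(yaw)]])
print('from base',Rb@[0,-.062]+[.532,.0362],Rb@[0,.022]+[.532,.0362])
C=cloud(b);q=C[195:208,215:275].reshape(-1,3)
sl=q[(abs(q[:,2]-.05)<.004)&(q[:,1]<-.01)];print('sleeve top pts',len(sl),sl.min(0).round(3),sl.max(0).round(3))
j=down(-np.pi/2) ;print('opts yaw');
for jaw in (0.04,np.pi+.04): print(jaw);plan(np.array([.515,-.226,.2]),down(jaw))
E
```

```text
[(1, [222, 199, 3, 4, 9], [222.8, 200.3]), (4, [344, 202, 8, 7, 39], [347.6, 204.9])]
[[-0.0, 0.924, 0.383], [0.001, 0.383, -0.924], [-1.0, 0.0, -0.001]]
pin tri top (array([ 0.51191723, -0.21559638,  0.08396787]), np.float64(0.021746522482067446)) [ 0.51588249 -0.22577116  0.085     ]
sleeve hole [ 0.53360113 -0.02656832  0.05      ]
from base [ 0.53447934 -0.02575041] [0.53112023 0.0581824 ]
sleeve top pts 86 [ 0.522 -0.038  0.046] [ 0.548 -0.013  0.054]
opts yaw
0.04
rows 8 dist [ 0.295   0.3048 -0.0306] rotvec deg [-69.8  -0.1  -0.1]
dp [0.032, 0.405, -0.176] ang [-0.097, -0.0, -0.0]
dp [0.032, 0.427, -0.112] ang [-0.097, -0.0, -0.0]
dp [0.032, 0.439, -0.046] ang [-0.097, -0.0, -0.0]
dp [0.032, 0.441, 0.021] ang [-0.097, -0.0, -0.0]
dp [0.032, 0.433, 0.088] ang [-0.097, -0.0, -0.0]
dp [0.032, 0.415, 0.152] ang [-0.097, -0.0, -0.0]
dp [0.032, 0.387, 0.214] ang [-0.097, -0.0, -0.0]
dp [0.032, 0.35, 0.27] ang [-0.097, -0.0, -0.0]
3.181592653589793
rows 12 dist [ 0.295   0.3048 -0.0306] rotvec deg [ 1.102e+02 -1.000e-01  1.000e-01]
dp [0.021, 0.27, -0.117] ang [0.102, -0.0, 0.0]
dp [0.021, 0.248, -0.159] ang [0.102, -0.0, 0.0]
dp [0.022, 0.22, -0.196] ang [0.102, -0.0, 0.0]
dp [0.022, 0.185, -0.229] ang [0.102, -0.0, 0.0]
dp [0.021, 0.147, -0.256] ang [0.102, -0.0, 0.0]
dp [0.021, 0.104, -0.276] ang [0.102, -0.0, 0.0]
dp [0.021, 0.059, -0.289] ang [0.102, -0.0, 0.0]
dp [0.021, 0.012, -0.294] ang [0.102, -0.0, 0.0]
dp [0.021, -0.035, -0.292] ang [0.102, -0.0, 0.0]
dp [0.021, -0.082, -0.283] ang [0.102, -0.0, 0.0]
dp [0.021, -0.126, -0.266] ang [0.102, -0.0, 0.0]
dp [0.021, -0.167, -0.243] ang [0.102, -0.0, 0.0]
```

Request:
{"op": "arm_command", "data": {
  "series": [
    {"dp": [0.03, 0.405, -0.175], "angular": [-0.097, 0, 0], "gripper": 60},
    {"dp": [0.03, 0.425, -0.11], "angular": [-0.097, 0, 0], "gripper": 60},
    {"dp": [0.03, 0.44, -0.045], "angular": [-0.097, 0, 0], "gripper": 60},
    {"dp": [0.03, 0.44, 0.02], "angular": [-0.097, 0, 0], "gripper": 60},
    {"dp": [0.03, 0.43, 0.09], "angular": [-0.097, 0, 0], "gripper": 60},
    {"dp": [0.03, 0.415, 0.15], "angular": [-0.097, 0, 0], "gripper": 60},
    {"dp": [0.03, 0.385, 0.215], "angular": [-0.097, 0, 0], "gripper": 60},
    {"dp": [0.03, 0.35, 0.27], "angular": [-0.097, 0, 0], "gripper": 60}
  ],
  "grip_force": 40
}}

```text
clock: 1.15
position: [0.516, -0.2171, 0.1987]
ee_rot: [0.706, -0.025, 0.707, 0.026]
contact_force: [0.9, -1.1, 0.4]
width: 0.0601
```

Run:
```python
from m import *; from plan import *
s=get_state();w=get_image('wrist');print(s['clock'],s['position'],s['qpos'],s['qd'])
np.savez('w1.npz',w=w,s=s)
cv2.imwrite('pics/4.png',w['image'])
m,l,c=comps(w,lambda h:(h[...,0]>8)&(h[...,0]<24)&(h[...,1]>150)&(h[...,2]>100),30)
for i,st,ce in c: print(st,ce,onz(*wray(w,s,*ce),.085))
```

```text
1.15 [ 0.51596539 -0.21708305  0.19874018] [-5.22724185e-01  2.74201246e-01  1.59033564e+00  2.79325813e-04
  1.27881900e+00 -5.95526718e-01] [ 7.87779807e-01  2.10849725e-01 -2.20228685e-01 -2.08208873e-04
  1.85375267e-03 -4.63898293e-01]
[247, 182, 17, 15, 151] [255.2, 187.9] [ 0.51529016 -0.21571154  0.085     ]
[487, 338, 25, 33, 45] [500.4, 353.7] [ 1.00532314 -0.50748712  0.085     ]
```

View pics/4.png

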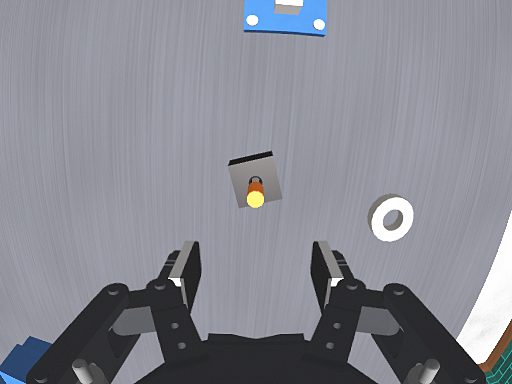

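The wrist view shows the pin's head, with its bright top at (255,199), in the holder at (255,180). The stand is at the top (285,15). The arm was still moving, so I look again now that it has settled.

Run:
```python
from m import *; from plan import *
get_image('wrist');get_image('wrist')
s=get_state();w=get_image('wrist');print(s['clock'],s['position'],np.abs(s['qd']).max())
np.savez('w2.npz',w=w,s=s)
m,l,c=comps(w,lambda h:(h[...,0]>20)&(h[...,0]<33)&(h[...,1]>120)&(h[...,2]>200),30)
for i,st,ce in c: print(st,ce,onz(*wray(w,s,*ce),.085))
o,d=wray(w,s,*c[0][2]); print(o)
o1,d1=ray(b,347.6,204.9)
t=np.linalg.lstsq(np.stack([d,-d1],1),o1-o,rcond=None)[0];print('tri',o+t[0]*d,o1+t[1]*d1)
p=onz(o,d,.085);plan(np.array([p[0],p[1],.1]),down(.04))
```

```text
1.3 [ 0.51603402 -0.21631937  0.19837167] 0.05388219404165766
[247, 194, 17, 15, 190] [255.0, 200.7] [ 0.51596858 -0.22694894  0.085     ]
[ 0.51035985 -0.13522249  0.34053449]
tri [ 0.51581023 -0.22435926  0.09221441] [ 0.51537132 -0.22420354  0.09214888]
rows 7 dist [ 0.0008 -0.0093 -0.0985] rotvec deg [ 1.7 -0.1 -0.1]
dp [0.117, -0.011, 0.001] ang [0.003, -0.0, -0.0]
dp [0.117, -0.011, 0.001] ang [0.003, -0.0, -0.0]
dp [0.117, -0.011, 0.001] ang [0.003, -0.0, -0.0]
dp [0.117, -0.011, 0.001] ang [0.003, -0.0, -0.0]
dp [0.117, -0.011, 0.001] ang [0.003, -0.0, -0.0]
dp [0.117, -0.011, 0.001] ang [0.003, -0.0, -0.0]
dp [0.117, -0.011, 0.001] ang [0.003, -0.0, -0.0]
```

Request:
{"op": "arm_command", "data": {
  "series": [
    {"dp": [0.15, -0.025, 0], "angular": [0.01, 0, 0], "gripper": 60},
    {"dp": [0.15, -0.025, 0], "angular": [0.009, 0, 0], "gripper": 60},
    {"dp": [0.15, -0.025, 0], "angular": [0, 0, 0], "gripper": 60},
    {"dp": [0.15, -0.01, 0], "angular": [0, 0, 0], "gripper": 60},
    {"dp": [0.15, 0, 0], "angular": [0, 0, 0], "gripper": 60},
    {"dp": [0.15, 0, 0], "angular": [0, 0, 0], "gripper": 60},
    {"dp": [0.15, 0, 0], "angular": [0, 0, 0], "gripper": 60},
    {"dp": [0.1, 0, 0], "angular": [0, 0, 0], "gripper": 60}
  ]
}}

```text
clock: 2.35
position: [0.5076, -0.2404, 0.0585]
ee_rot: [0.706, -0.008, 0.708, 0.004]
contact_force: [-0.1, -0.4, 0.6]
width: 0.0597
```

Run:
```python
from plan import *
get_image('wrist')
s=get_state();w=get_image('wrist');print(s['clock'],s['position'],np.abs(s['qd']).max())
plan(np.array([.516,-.2265,.062]),down(.04))
cv2.imwrite('pics/5.png',w['image'])
```

```text
2.4 [ 0.50687248 -0.23989936  0.05717503] 0.04796763994375946
rows 7 dist [0.0087 0.0132 0.004 ] rotvec deg [-1.3 -0.3  0.2]
dp [-0.005, 0.015, 0.011] ang [-0.002, -0.0, 0.0]
dp [-0.005, 0.015, 0.011] ang [-0.002, -0.0, 0.0]
dp [-0.005, 0.015, 0.011] ang [-0.002, -0.0, 0.0]
dp [-0.005, 0.015, 0.011] ang [-0.002, -0.0, 0.0]
dp [-0.005, 0.015, 0.011] ang [-0.002, -0.0, 0.0]
dp [-0.005, 0.015, 0.011] ang [-0.002, -0.0, 0.0]
dp [-0.005, 0.015, 0.011] ang [-0.002, -0.0, 0.0]
```

View pics/5.png

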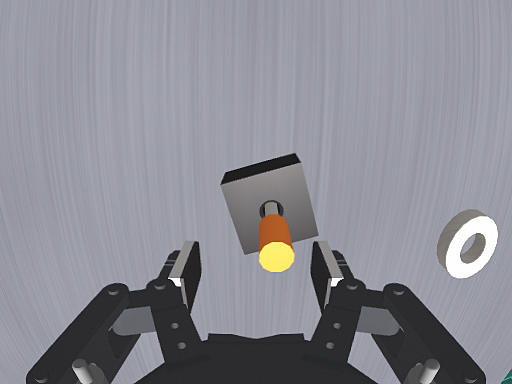

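The wrist view shows the head top at (276,257), a little ahead of and to the right of the jaw centre. The slew drifted about 10 mm, so I correct.

Request:
{"op": "arm_command", "data": {
  "series": [
    {"dp": [-0.01, 0.03, 0.02], "angular": [-0.004, 0, 0], "gripper": 60},
    {"dp": [-0.01, 0.03, 0.02], "angular": [-0.004, 0, 0], "gripper": 60},
    {"dp": [-0.01, 0.03, 0.02], "angular": [-0.004, 0, 0], "gripper": 60},
    {"dp": [0, 0.02, 0.015], "angular": [0, 0, 0], "gripper": 60},
    {"dp": [0, 0, 0], "angular": [0, 0, 0], "gripper": 60},
    {"dp": [0, 0, 0], "angular": [0, 0, 0], "gripper": 60},
    {"dp": [0, 0, 0], "angular": [0, 0, 0], "gripper": 60},
    {"dp": [0, 0, 0], "angular": [0, 0, 0], "gripper": 60}
  ]
}}

```text
clock: 3.45
position: [0.518, -0.2262, 0.0643]
ee_rot: [0.707, -0.016, 0.707, 0.011]
contact_force: [-0.3, 0.3, -0.1]
width: 0.0597
```

Run:
```python
from m import *; from plan import *
s=get_state();w=get_image('wrist');print(s['clock'],s['position'],np.abs(s['qd']).max())
plan(np.array([.516,-.2265,.062]),down(.04))
m,l,c=comps(w,lambda h:(h[...,0]>20)&(h[...,0]<33)&(h[...,1]>120)&(h[...,2]>200),30)
for i,st,ce in c: print(st,ce,onz(*wray(w,s,*ce),.085))
```

```text
3.45 [ 0.51800023 -0.22617011  0.06425809] 0.0016910798748747198
rows 7 dist [-0.002  -0.0003 -0.0023] rotvec deg [-0.1 -0.1  0.4]
dp [0.003, -0.0, -0.002] ang [-0.0, -0.0, 0.001]
same for all
[236, 260, 32, 26, 650] [251.3, 272.8] [ 0.5158572  -0.22568622  0.085     ]
```

Request:
{"op": "arm_command", "data": {
  "series": [
    {"dp": [0.015, 0, -0.015], "angular": [0, 0, 0], "gripper": 30},
    {"dp": [0.01, 0, 0], "angular": [0, 0, 0], "gripper": 10},
    {"dp": [0, 0, 0], "angular": [0, 0, 0], "gripper": 10},
    {"dp": [0, 0, 0], "angular": [0, 0, 0], "gripper": 10},
    {"dp": [0, 0, 0], "angular": [0, 0, 0], "gripper": 10},
    {"dp": [0, 0, 0], "angular": [0, 0, 0], "gripper": 10},
    {"dp": [0, 0, 0], "angular": [0, 0, 0], "gripper": 10},
    {"dp": [0, 0, 0], "angular": [0, 0, 0], "gripper": 10}
  ],
  "grip_force": 40
}}

```text
clock: 4.5
position: [0.516, -0.2264, 0.061]
ee_rot: [0.707, -0.015, 0.707, 0.011]
contact_force: [0.4, -0.3, 0.8]
width: 0.0142
```

Request:
{"op": "arm_command", "data": {
  "series": [
    {"dp": [-0.05, 0, 0], "angular": [0, 0, 0], "gripper": 10},
    {"dp": [-0.1, 0, 0], "angular": [0, 0, 0], "gripper": 10},
    {"dp": [-0.15, 0, 0], "angular": [0, 0, 0], "gripper": 10},
    {"dp": [-0.15, 0, 0], "angular": [0, 0, 0], "gripper": 10},
    {"dp": [-0.15, 0, 0], "angular": [0, 0, 0], "gripper": 10},
    {"dp": [-0.1, 0, 0], "angular": [0, 0, 0], "gripper": 10},
    {"dp": [0, 0, 0], "angular": [0, 0, 0], "gripper": 10},
    {"dp": [0, 0, 0], "angular": [0, 0, 0], "gripper": 10}
  ]
}}

```text
clock: 5.5
position: [0.5162, -0.2259, 0.1512]
ee_rot: [0.707, -0.016, 0.707, 0.011]
contact_force: [-0.9, -0.3, -0.2]
width: 0.0148
```

Run:
```python
from m import *; from plan import *
s=get_state();print(s['clock'],s['position'],s['width'],np.abs(s['qd']).max())
a=get_image('scene');w=get_image('wrist');b=get_image('top');np.savez('w3.npz',a=a,w=w,s=s)
plan(np.array([.534,-.026,.145]),down(.04))
cv2.imwrite('pics/6.png',np.hstack([cv2.resize(a['image'][90:240,120:270],(400,400),interpolation=2),cv2.resize(w['image'][130:384,128:384],(400,400))]))
```

```text
5.5 [ 0.51624334 -0.22593879  0.15124121] 0.014753385738329771 0.0028737656116940248
rows 7 dist [ 0.0178  0.1999 -0.0059] rotvec deg [-0.1 -0.   0.4]
dp [0.005, 0.237, 0.03] ang [-0.0, -0.0, 0.001]
same for all
```

View pics/6.png

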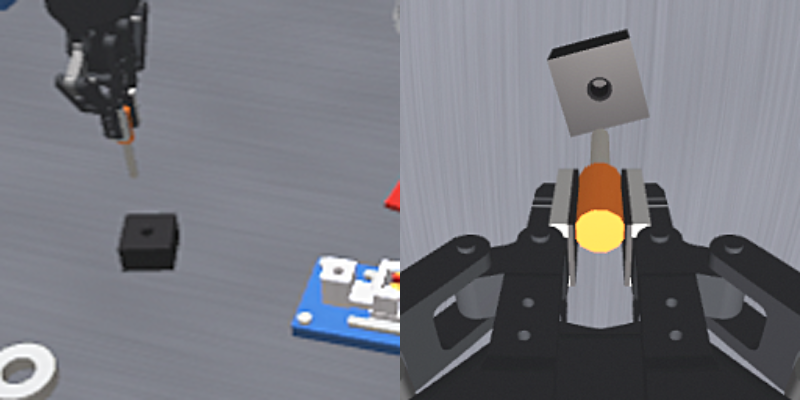

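Pin held upright: the scene crop shows it above the empty holder, and the wrist crop shows the head between the jaws. Next, over the sleeve.

Request:
{"op": "arm_command", "data": {
  "series": [
    {"dp": [0, 0.12, 0.015], "angular": [0, 0, 0], "gripper": 10},
    {"dp": [0, 0.25, 0.035], "angular": [0, 0, 0], "gripper": 10},
    {"dp": [0, 0.32, 0.035], "angular": [0, 0, 0], "gripper": 10},
    {"dp": [0, 0.32, 0.035], "angular": [0, 0, 0], "gripper": 10},
    {"dp": [0, 0.3, 0.03], "angular": [0, 0, 0], "gripper": 10},
    {"dp": [0, 0.2, 0], "angular": [0, 0, 0], "gripper": 10},
    {"dp": [0, 0.08, 0], "angular": [0, 0, 0], "gripper": 10},
    {"dp": [0, 0, 0], "angular": [0, 0, 0], "gripper": 10}
  ]
}}

```text
clock: 6.65
position: [0.5248, -0.0231, 0.1464]
ee_rot: [0.705, -0.014, 0.709, 0.013]
contact_force: [0.6, -0.8, -1.1]
width: 0.0147
```

Run:
```python
from m import *; from plan import *
s=get_state();print(s['clock'],s['position'],s['width'],np.abs(s['qd']).max())
w=get_image('wrist');np.savez('w4.npz',w=w,s=s)
b=get_image('top')
p=np.array(s['position'])
m,l,c=comps(w,lambda h:(h[...,0]>20)&(h[...,0]<33)&(h[...,1]>120)&(h[...,2]>200),30)
for i,st,ce in c: print('headtop',st,ce,onz(*wray(w,s,*ce),p[2]+.024)-p)
plan(np.array([.534,-.026,.125]),down(.04))
cv2.imwrite('pics/7.png',cv2.resize(w['image'][80:300,156:356],(727,800))[:600])
```

```text
6.65 [ 0.52484103 -0.02306209  0.14637234] 0.01466579444815948 0.009867704516086179
headtop [254, 57, 11, 9, 76] [258.1, 60.8] [-0.00270619  0.09619605  0.024     ]
headtop [273, 57, 10, 5, 43] [277.8, 59.0] [0.00487301 0.09730651 0.024     ]
headtop [255, 130, 10, 8, 60] [258.7, 133.8] [-0.00130749  0.06715426  0.024     ]
headtop [272, 133, 11, 6, 49] [277.2, 135.1] [0.00606262 0.06696487 0.024     ]
rows 7 dist [ 0.0089 -0.0019 -0.0214] rotvec deg [-0.2 -0.4  0.1]
dp [0.025, -0.003, 0.011] ang [-0.0, -0.001, 0.0]
same for all
```

View pics/7.png

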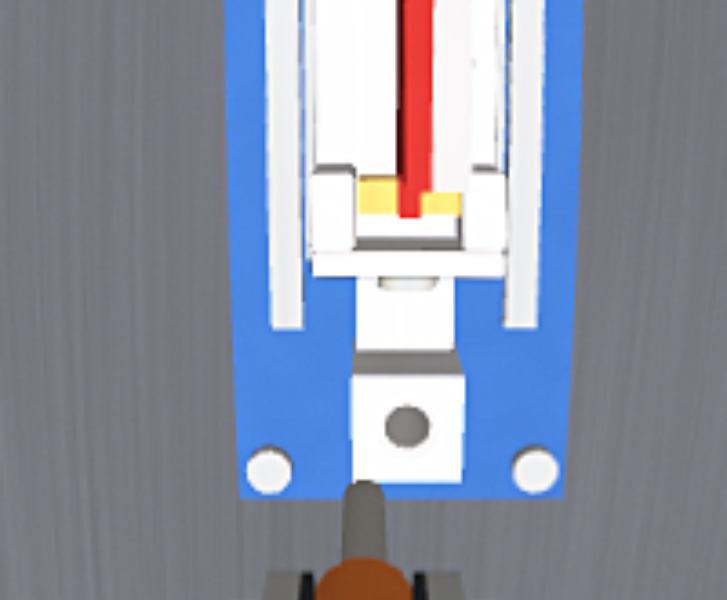

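The wrist view shows the sleeve hole at crop (407,427), i.e. pixel (267.9,197.4). The pin's foot is at crop (362,490), i.e. (255.6,214.5).

Run:
```python
from h import *; from plan import *
d=np.load('w4.npz',allow_pickle=True);w=d['w'].item();s=d['s'].item();p=np.array(s['position'])
h=onz(*wray(w,s,267.9,197.4),.05);f=onz(*wray(w,s,255.6,214.5),p[2]-.053);print('hole',h,'foot rel',f-p)
d3=np.load('w3.npz',allow_pickle=True);w3=d3['w'].item();s3=d3['s'].item();p3=np.array(s3['position'])
m=cv2.inRange(cv2.cvtColor(w3['image'],cv2.COLOR_BGR2HSV),(20,120,200),(33,255,255));v,u=np.nonzero(m);k=(v>230);print(u[k].mean(),v[k].mean(),'head rel',onz(*wray(w3,s3,u[k].mean(),v[k].mean()),p3[2]+.024)-p3)
q=h-(f-p);q[2]=.125;print(q);plan(q,down(.04))
```

```text
hole [ 0.53467781 -0.02457342  0.05      ] foot rel [-0.00042049  0.00045955 -0.053     ]
255.45896656534956 276.2279635258359 head rel [-0.00017348  0.00081329  0.024     ]
[ 0.5350983  -0.02503298  0.125     ]
rows 7 dist [ 0.01   -0.001  -0.0214] rotvec deg [-0.2 -0.4  0.1]
dp [0.025, -0.002, 0.012] ang [-0.0, -0.001, 0.0]
same for all
```

Request:
{"op": "arm_command", "data": {
  "series": [
    {"dp": [0.05, -0.005, 0.025], "angular": [0, -0.002, 0], "gripper": 10},
    {"dp": [0.05, -0.005, 0.025], "angular": [0, -0.002, 0], "gripper": 10},
    {"dp": [0.05, -0.005, 0.02], "angular": [0, 0, 0], "gripper": 10},
    {"dp": [0.05, 0, 0.015], "angular": [0, 0, 0], "gripper": 10},
    {"dp": [0.03, 0, 0], "angular": [0, 0, 0], "gripper": 10},
    {"dp": [0, 0, 0], "angular": [0, 0, 0], "gripper": 10},
    {"dp": [0, 0, 0], "angular": [0, 0, 0], "gripper": 10},
    {"dp": [0, 0, 0], "angular": [0, 0, 0], "gripper": 10}
  ]
}}

```text
clock: 7.75
position: [0.5362, -0.0283, 0.1163]
ee_rot: [0.707, -0.013, 0.707, 0.011]
contact_force: [-0.7, -0.5, -1.5]
width: 0.0146
```

Run:
```python
from plan import *
s=get_state();w=get_image('wrist');np.savez('w5.npz',w=w,s=s)
plan(np.array([.535,-.025,.06]),down(.04))
cv2.imwrite('pics/8.png',cv2.resize(w['image'][150:300,196:316],(480,600)))
```

```text
rows 7 dist [-0.0012  0.0033 -0.0563] rotvec deg [-0.4 -0.   0.2]
dp [0.067, 0.004, -0.001] ang [-0.001, -0.0, 0.0]
same for all
```

View pics/8.png

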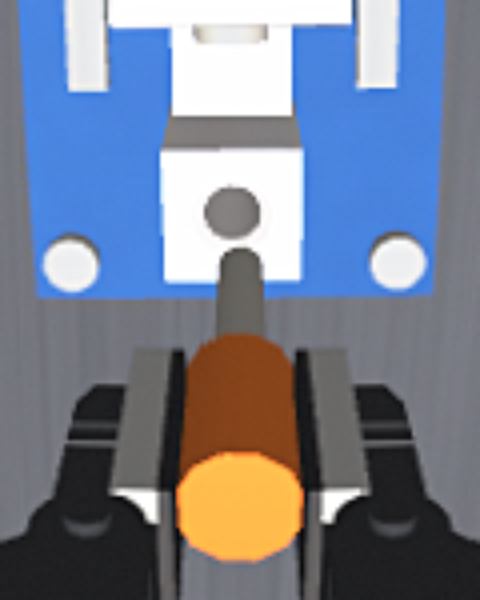

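Request:
{"op": "arm_command", "data": {
  "series": [
    {"dp": [0, 0.02, -0.007], "angular": [-0.004, 0, 0], "gripper": 10},
    {"dp": [0, 0.008, -0.003], "angular": [0, 0, 0], "gripper": 10},
    {"dp": [0.04, 0, 0], "angular": [0, 0, 0], "gripper": 10},
    {"dp": [0.04, 0, 0], "angular": [0, 0, 0], "gripper": 10},
    {"dp": [0.04, 0, 0], "angular": [0, 0, 0], "gripper": 10},
    {"dp": [0.04, 0, 0], "angular": [0, 0, 0], "gripper": 10},
    {"dp": [0.04, 0, 0], "angular": [0, 0, 0], "gripper": 10},
    {"dp": [0, 0, 0], "angular": [0, 0, 0], "gripper": 10}
  ]
}}

```text
clock: 8.8
position: [0.5345, -0.0247, 0.0904]
ee_rot: [0.707, -0.015, 0.707, 0.013]
contact_force: [-0.9, -0.2, -0.6]
width: 0.0144
```

Run:
```python
from plan import *
s=get_state();print(s['contact_force'],s['moment'],np.abs(s['qd']).max())
plan(np.array([.535,-.025,.059]),down(.04))
```

```text
[-0.89075344 -0.23823514 -0.59790152] [ 0.01310989 -0.00264211 -0.04213314] 0.006544534709436659
rows 7 dist [ 0.0005 -0.0003 -0.0314] rotvec deg [-0.  -0.   0.2]
dp [0.037, -0.0, 0.001] ang [-0.0, -0.0, 0.0]
same for all
```

Request:
{"op": "arm_command", "data": {
  "series": [
    {"dp": [0.05, 0, 0.002], "angular": [0, 0, 0], "gripper": 10},
    {"dp": [0.05, 0, 0], "angular": [0, 0, 0], "gripper": 10},
    {"dp": [0.05, 0, 0], "angular": [0, 0, 0], "gripper": 10},
    {"dp": [0.04, 0, 0], "angular": [0, 0, 0], "gripper": 10},
    {"dp": [0.03, 0, 0], "angular": [0, 0, 0], "gripper": 10},
    {"dp": [0.02, 0, 0], "angular": [0, 0, 0], "gripper": 10},
    {"dp": [0.015, 0, 0], "angular": [0, 0, 0], "gripper": 10},
    {"dp": [0, 0, 0], "angular": [0, 0, 0], "gripper": 10}
  ]
}}

```text
clock: 9.8
position: [0.5351, -0.0249, 0.058]
ee_rot: [0.707, -0.015, 0.707, 0.013]
contact_force: [-1.2, -0.0, -0.1]
width: 0.0145
```

Request:
{"op": "arm_command", "data": {
  "series": [
    {"dp": [0.008, 0, 0], "angular": [0, 0, 0], "gripper": 10},
    {"dp": [0.008, 0, 0], "angular": [0, 0, 0], "gripper": 10},
    {"dp": [0.006, 0, 0], "angular": [0, 0, 0], "gripper": 10},
    {"dp": [0, 0, 0], "angular": [0, 0, 0], "gripper": 10},
    {"dp": [0, 0, 0], "angular": [0, 0, 0], "gripper": 10},
    {"dp": [0, 0, 0], "angular": [0, 0, 0], "gripper": 10},
    {"dp": [0, 0, 0], "angular": [0, 0, 0], "gripper": 10},
    {"dp": [0, 0, 0], "angular": [0, 0, 0], "gripper": 10}
  ]
}}

```text
clock: 10.8
position: [0.5355, -0.025, 0.0579]
ee_rot: [0.708, -0.015, 0.706, 0.013]
contact_force: [0.6, -0.0, 1.4]
width: 0.0145
```

Request:
{"op": "arm_command", "data": {
  "series": [
    {"dp": [0.03, 0, 0], "angular": [0, 0, 0], "gripper": 10},
    {"dp": [0.03, 0, 0], "angular": [0, 0, 0], "gripper": 10},
    {"dp": [0.03, 0, 0], "angular": [0, 0, 0], "gripper": 10},
    {"dp": [0.03, 0, 0], "angular": [0, 0, 0], "gripper": 10},
    {"dp": [0.03, 0, 0], "angular": [0, 0, 0], "gripper": 10},
    {"dp": [0.03, 0, 0], "angular": [0, 0, 0], "gripper": 10},
    {"dp": [0.03, 0, 0], "angular": [0, 0, 0], "gripper": 10},
    {"dp": [0.03, 0, 0], "angular": [0, 0, 0], "gripper": 10}
  ]
}}

```text
clock: 11.8
position: [0.5358, -0.0254, 0.0571]
ee_rot: [0.711, -0.017, 0.703, 0.012]
contact_force: [-8.1, 1.0, 27.8]
width: 0.0144
```

The pin is seated (28 N at TCP z 0.057, where home is expected). Releasing and rising.

Request:
{"op": "arm_command", "data": {
  "series": [
    {"dp": [-0.005, 0, 0], "angular": [0, 0, 0], "gripper": 12},
    {"dp": [0, 0, 0], "angular": [0, 0, 0], "gripper": 40},
    {"dp": [0, 0, 0], "angular": [0, 0, 0], "gripper": 40},
    {"dp": [0, 0, 0], "angular": [0, 0, 0], "gripper": 40},
    {"dp": [-0.15, 0, 0], "angular": [0, 0, 0], "gripper": 40},
    {"dp": [-0.3, 0, 0], "angular": [0, 0, 0], "gripper": 60},
    {"dp": [-0.3, 0, 0], "angular": [0, 0, 0], "gripper": 80},
    {"dp": [0, 0, 0], "angular": [0, 0, 0], "gripper": 80}
  ]
}}

```text
clock: 12.8
position: [0.5344, -0.0247, 0.1479]
ee_rot: [0.71, -0.017, 0.704, 0.012]
contact_force: [0.2, -0.3, -0.1]
width: 0.08
```

Run:
```python
from m import *; from plan import *
s=get_state();w=get_image('wrist');a=get_image('scene');np.savez('w6.npz',w=w,s=s);print(s['clock'],s['position'],s['qpos'])
m,l,c=comps(a,orange,15);C=cloud(a)
for i,st,ce in c:
    p=C[l==i];print(st,ce,np.median(p,0).round(4),p[:,2].min().round(3),p[:,2].max().round(3))
cv2.imwrite('pics/9.png',np.hstack([cv2.resize(a['image'][165:240,225:325],(533,400),interpolation=2),cv2.resize(w['image'][134:334,188:322],(267,400))]))
for j in (.04+np.pi/2,.04-np.pi/2): plan(np.array([.5312,.058,.15]),down(j))
```

```text
12.8 [ 0.5343538  -0.02473331  0.14787078] [-0.17304198  0.27291003  1.7290064  -0.00533636  1.1298657  -0.21249553]
[243, 180, 6, 13, 62] [245.9, 185.9] [ 0.5412 -0.0231  0.072 ] 0.052 0.083
rows 10 dist [-0.0008  0.0823  0.005 ] rotvec deg [-89.9  -0.1   0.4]
dp [-0.005, 0.069, 0.002] ang [-0.1, -0.0, 0.0]
dp [-0.004, 0.067, 0.013] ang [-0.1, -0.0, 0.0]
dp [-0.004, 0.065, 0.023] ang [-0.1, -0.0, 0.0]
dp [-0.004, 0.06, 0.033] ang [-0.1, -0.0, 0.0]
dp [-0.004, 0.054, 0.042] ang [-0.1, -0.0, 0.0]
dp [-0.004, 0.047, 0.05] ang [-0.1, -0.0, 0.0]
dp [-0.004, 0.039, 0.057] ang [-0.1, -0.0, 0.0]
dp [-0.004, 0.029, 0.062] ang [-0.1, -0.0, 0.0]
dp [-0.004, 0.019, 0.066] ang [-0.1, -0.0, 0.0]
dp [-0.004, 0.009, 0.068] ang [-0.1, -0.0, 0.0]
rows 10 dist [-0.0008  0.0823  0.005 ] rotvec deg [90.1  0.4  0.1]
dp [-0.005, 0.069, 0.002] ang [0.1, 0.0, 0.0]
dp [-0.004, 0.068, -0.009] ang [0.1, 0.0, 0.0]
dp [-0.004, 0.066, -0.019] ang [0.1, 0.0, 0.0]
dp [-0.004, 0.062, -0.029] ang [0.1, 0.0, 0.0]
dp [-0.004, 0.057, -0.039] ang [0.1, 0.0, 0.0]
dp [-0.004, 0.05, -0.047] ang [0.1, 0.0, 0.0]
dp [-0.004, 0.042, -0.054] ang [0.1, 0.0, 0.0]
dp [-0.004, 0.033, -0.06] ang [0.1, 0.0, 0.0]
dp [-0.004, 0.023, -0.065] ang [0.1, 0.0, 0.0]
dp [-0.004, 0.013, -0.067] ang [0.1, 0.0, 0.0]
```

View pics/9.png

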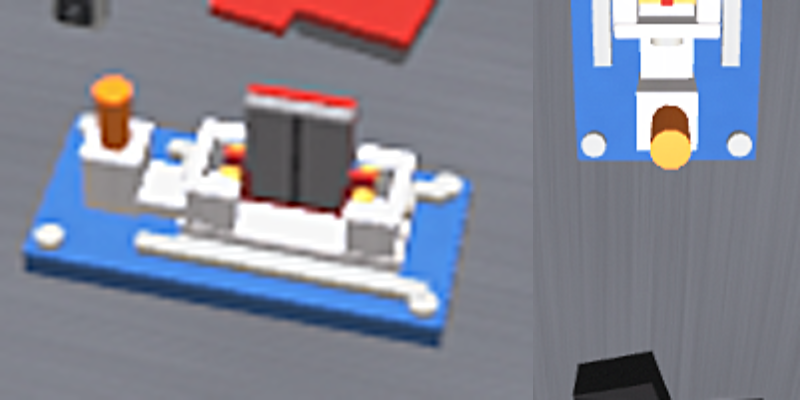

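Pin home: in the scene crop the head sits on the sleeve at (113,115), with depth z 52–83 mm. Now over the pad, with the jaws turned to y.

Request:
{"op": "arm_command", "data": {
  "series": [
    {"dp": [-0.03, 0.07, 0], "angular": [-0.1, 0, 0], "gripper": 80},
    {"dp": [-0.03, 0.067, 0.013], "angular": [-0.1, 0, 0], "gripper": 80},
    {"dp": [-0.02, 0.065, 0.023], "angular": [-0.1, 0, 0], "gripper": 80},
    {"dp": [0, 0.06, 0.033], "angular": [-0.1, 0, 0], "gripper": 80},
    {"dp": [0, 0.054, 0.042], "angular": [-0.1, 0, 0], "gripper": 80},
    {"dp": [0, 0.047, 0.05], "angular": [-0.1, 0, 0], "gripper": 80},
    {"dp": [0, 0.04, 0.057], "angular": [-0.1, 0, 0], "gripper": 80},
    {"dp": [0, 0.03, 0.062], "angular": [-0.1, 0, 0], "gripper": 80}
  ]
}}

```text
clock: 13.9
position: [0.5204, 0.0438, 0.1393]
ee_rot: [0.547, -0.433, 0.563, 0.444]
contact_force: [0.1, 0.5, -0.4]
width: 0.08
```

Run:
```python
from plan import *
get_image('wrist');s=get_state();print(s['clock'],s['position'],s['qpos'])
plan(np.array([.5345,.058,.16]),down(.04+np.pi/2))
```

```text
13.95 [0.51998405 0.04484497 0.13904386] [-0.04539405  0.28172123  1.74112183 -0.00302608  1.14637785 -1.38601466]
rows 7 dist [0.0145 0.0132 0.021 ] rotvec deg [-15.4  -0.2  -1.6]
dp [-0.025, -0.013, 0.019] ang [-0.024, -0.0, -0.003]
dp [-0.025, -0.013, 0.018] ang [-0.024, -0.0, -0.003]
dp [-0.025, -0.014, 0.018] ang [-0.024, -0.0, -0.003]
dp [-0.025, -0.015, 0.017] ang [-0.024, -0.0, -0.003]
dp [-0.025, -0.016, 0.017] ang [-0.024, -0.0, -0.003]
dp [-0.025, -0.016, 0.016] ang [-0.024, -0.0, -0.003]
dp [-0.025, -0.017, 0.016] ang [-0.024, -0.0, -0.003]
```

Request:
{"op": "arm_command", "data": {
  "series": [
    {"dp": [-0.04, -0.02, 0.025], "angular": [-0.04, 0, -0.004], "gripper": 80},
    {"dp": [-0.04, -0.02, 0.025], "angular": [-0.04, 0, -0.004], "gripper": 80},
    {"dp": [-0.04, -0.022, 0.025], "angular": [-0.04, 0, -0.004], "gripper": 80},
    {"dp": [-0.03, -0.022, 0.02], "angular": [-0.03, 0, -0.004], "gripper": 80},
    {"dp": [-0.02, -0.02, 0.02], "angular": [-0.015, 0, 0], "gripper": 80},
    {"dp": [0, 0, 0], "angular": [0, 0, 0], "gripper": 80},
    {"dp": [0, 0, 0], "angular": [0, 0, 0], "gripper": 80},
    {"dp": [0, 0, 0], "angular": [0, 0, 0], "gripper": 80}
  ]
}}

```text
clock: 14.95
position: [0.5292, 0.0569, 0.15]
ee_rot: [0.487, -0.502, 0.5, 0.511]
contact_force: [0.0, 0.6, -0.4]
width: 0.0798
```

Run:
```python
from m import *; from plan import *
s=get_state();w=get_image('wrist');print(s['clock'],s['position'],s['qpos'])
np.savez('w7.npz',w=w,s=s)
m,l,c=comps(w,red,40)
for i,st,ce in c:
    cn=cv2.findContours((l==i).astype(np.uint8),0,2)[0][0];r=cv2.boxPoints(cv2.minAreaRect(cn))
    print(st,ce,[onz(*wray(w,s,*q),.096).round(4).tolist() for q in r])
plan(np.array([.5345,.058,.066]),down(.04+np.pi/2))
cv2.imwrite('pics/10.png',w['image'])
```

```text
14.95 [0.52920433 0.05687171 0.15004087] [-0.02022899  0.2829613   1.70823562 -0.00546557  1.17138763 -1.6145396 ]
[179, 0, 120, 59, 5683] [237.6, 25.7] [[0.3769, 0.0011, 0.096], [0.377, 0.081, 0.096], [0.4186, 0.0817, 0.096], [0.4193, 0.003, 0.096]]
[219, 189, 78, 33, 2050] [257.9, 204.6] [[0.5096, 0.0309, 0.096], [0.508, 0.0846, 0.096], [0.5321, 0.0863, 0.096], [0.5337, 0.0306, 0.096]]
rows 7 dist [ 0.0053  0.0012 -0.0841] rotvec deg [-0.8 -0.2 -1.2]
dp [0.1, -0.009, 0.002] ang [-0.001, -0.0, -0.002]
dp [0.1, -0.008, 0.002] ang [-0.001, -0.0, -0.002]
dp [0.1, -0.008, 0.001] ang [-0.001, -0.0, -0.002]
dp [0.1, -0.008, 0.001] ang [-0.001, -0.0, -0.002]
dp [0.1, -0.007, 0.001] ang [-0.001, -0.0, -0.002]
dp [0.1, -0.007, 0.001] ang [-0.001, -0.0, -0.002]
dp [0.1, -0.007, 0.001] ang [-0.001, -0.0, -0.002]
```

View pics/10.png

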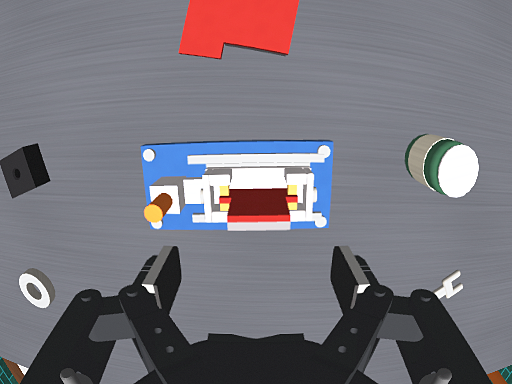

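The wrist view shows the pad's top at (228..290, 216..230), centred at (259,223). The pin head is at (155,212) on the left and the flat red look-alike at the top (240,25). The one meant is the pad standing in the slot, and its top width should come out at 46 mm.

Run:
```python
from h import *; from plan import *
d=np.load('w7.npz',allow_pickle=True);w=d['w'].item();s=d['s'].item()
for q in ((228,223),(259,223),(290,223),(259,216)): print(q,onz(*wray(w,s,*q),.096))
# height check: wrist ray against first scene view red top-edge centroid
f=np.load('first.npz',allow_pickle=True)['a'].item()
o,dd=wray(w,s,259,219);o1,d1=ray(f,281.5,182.5)
t=np.linalg.lstsq(np.stack([dd,-d1],1),o1-o,rcond=None)[0];print('tri',o+t[0]*dd,o1+t[1]*d1)
```

```text
(228, 223) [0.53501553 0.03716292 0.096     ]
(259, 223) [0.53429884 0.05956293 0.096     ]
(290, 223) [0.53375015 0.08199832 0.096     ]
(259, 216) [0.52886887 0.05939454 0.096     ]
tri [0.53138834 0.0594755  0.09549519] [0.53136635 0.05960777 0.09548869]
```

Request:
{"op": "arm_command", "data": {
  "series": [
    {"dp": [0.08, -0.025, 0.01], "angular": [-0.005, 0, -0.007], "gripper": 80},
    {"dp": [0.1, -0.02, 0.007], "angular": [-0.004, 0, -0.006], "gripper": 80},
    {"dp": [0.1, -0.01, 0], "angular": [0, 0, 0], "gripper": 80},
    {"dp": [0.1, 0, 0], "angular": [0, 0, 0], "gripper": 80},
    {"dp": [0.1, 0, 0], "angular": [0, 0, 0], "gripper": 80},
    {"dp": [0.08, 0, 0], "angular": [0, 0, 0], "gripper": 80},
    {"dp": [0, 0, 0], "angular": [0, 0, 0], "gripper": 80},
    {"dp": [0, 0, 0], "angular": [0, 0, 0], "gripper": 80}
  ]
}}

```text
clock: 16.0
position: [0.5354, 0.0589, 0.0777]
ee_rot: [-0.489, 0.511, -0.491, -0.509]
contact_force: [0.1, -0.4, 0.5]
width: 0.0801
```

Run:
```python
from plan import *
s=get_state();print(s['contact_force'],s['clock'])
plan(np.array([.5345,.059,.061]),down(.04+np.pi/2),n=4)
```

```text
[ 0.0579592  -0.40502059  0.54604128] 16.0
rows 4 dist [-0.0009  0.0001 -0.0167] rotvec deg [ 0.  -0.2 -0. ]
dp [0.035, 0.002, 0.0] ang [0.0, -0.001, -0.0]
same for all
```

Request:
{"op": "arm_command", "data": {
  "series": [
    {"dp": [0.04, 0.004, 0], "angular": [0, 0, 0], "gripper": 80},
    {"dp": [0.04, 0.004, 0], "angular": [0, 0, 0], "gripper": 80},
    {"dp": [0.04, 0, 0], "angular": [0, 0, 0], "gripper": 80},
    {"dp": [0.015, 0, 0], "angular": [0, 0, 0], "gripper": 60},
    {"dp": [0, 0, 0], "angular": [0, 0, 0], "gripper": 42},
    {"dp": [0, 0, 0], "angular": [0, 0, 0], "gripper": 42},
    {"dp": [0, 0, 0], "angular": [0, 0, 0], "gripper": 42},
    {"dp": [0, 0, 0], "angular": [0, 0, 0], "gripper": 42}
  ],
  "grip_force": 80
}}

```text
clock: 17.0
position: [0.535, 0.0588, 0.0615]
ee_rot: [-0.489, 0.511, -0.49, -0.509]
contact_force: [-0.6, 0.0, 0.4]
width: 0.0448
```

Run:
```python
from plan import *
s=get_state();print(s['contact_force'],s['moment'],s['clock'],s['width'],rot(s['ee_rot']).round(3).tolist())
plan(np.array([.5345,.059,.061]),down(.04+np.pi/2),n=4)
```

```text
[-0.58782062  0.04229198  0.37281616] [0.06173501 0.05006545 0.01858959] 17.0 0.04482641343126077 [[0.002, -0.999, -0.04], [-0.004, -0.04, 0.999], [-1.0, -0.002, -0.004]]
rows 4 dist [-0.0005  0.0002 -0.0005] rotvec deg [ 0.  -0.2  0.1]
dp [0.001, 0.001, 0.001] ang [0.0, -0.001, 0.0]
same for all
```

Gripped (44.8 mm). Now I rock about the clips, lifting only while the pad is swinging.

Request:
{"op": "arm_command", "data": {
  "series": [
    {"dp": [0, 0, 0.013], "angular": [0, 0.051, 0], "gripper": 42},
    {"dp": [-0.006, 0, -0.013], "angular": [0, -0.051, 0], "gripper": 42},
    {"dp": [0, 0, -0.013], "angular": [0, -0.051, 0], "gripper": 42},
    {"dp": [-0.006, 0, 0.013], "angular": [0, 0.051, 0], "gripper": 42},
    {"dp": [0, 0, 0.013], "angular": [0, 0.051, 0], "gripper": 42},
    {"dp": [-0.006, 0, -0.013], "angular": [0, -0.051, 0], "gripper": 42},
    {"dp": [0, 0, -0.013], "angular": [0, -0.051, 0], "gripper": 42},
    {"dp": [-0.006, 0, 0.013], "angular": [0, 0.051, 0], "gripper": 42}
  ]
}}

```text
clock: 18.0
position: [0.5351, 0.0586, 0.0643]
ee_rot: [-0.49, 0.511, -0.49, -0.508]
contact_force: [0.3, -1.7, -3.9]
width: 0.0449
```

```bash
cat > chk.py <<'E'
from plan import *
from scipy.spatial.transform import Rotation as R
s=get_state();Rm=rot(s['ee_rot']);p=np.array(s['position'])
g=p+Rm[:,0]*(.0)
w=R.from_matrix(Rm.T@down(.04+np.pi/2)).as_rotvec()
L=p[2]-.042;piv=p+Rm[:,0]*L
print('t',s['clock'],'p',p.round(4),'h',round(p[2]-.0615,4),'err rot (turn to fix)',w.round(3),'pivot y',piv[1].round(4),'L',round(L,4),'F',np.round(s['contact_force'],1),'M',np.round(s['moment'],2),'w',s['width'],'qd',np.abs(s['qd']).max().round(3))
E
python3 chk.py
```

```text
t 18.0 p [0.5351 0.0586 0.0643] h 0.0028 err rot (turn to fix) [-0.001 -0.003  0.002] pivot y 0.0585 L 0.0223 F [ 0.3 -1.7 -3.9] M [0.16 0.09 0.  ] w 0.04486252013476925 qd 0.926
```

Request:
{"op": "arm_command", "data": {
  "series": [
    {"dp": [0, 0, 0.017], "angular": [0, 0.057, 0], "gripper": 42},
    {"dp": [-0.008, 0, -0.017], "angular": [0, -0.057, 0], "gripper": 42},
    {"dp": [0, 0, -0.018], "angular": [0, -0.057, 0], "gripper": 42},
    {"dp": [-0.008, 0, 0.018], "angular": [0, 0.057, 0], "gripper": 42},
    {"dp": [0, 0, 0.018], "angular": [0, 0.057, 0], "gripper": 42},
    {"dp": [-0.008, 0, -0.019], "angular": [0, -0.057, 0], "gripper": 42},
    {"dp": [0, 0, -0.019], "angular": [0, -0.057, 0], "gripper": 42},
    {"dp": [-0.008, 0, 0.019], "angular": [0, 0.057, 0], "gripper": 42}
  ]
}}

```text
clock: 19.0
position: [0.5352, 0.0586, 0.0651]
ee_rot: [-0.49, 0.511, -0.491, -0.509]
contact_force: [-0.5, -2.9, -5.4]
width: 0.0448
```

```bash
cat > car.py <<'E'
from m import *
n=get_image('scene');m,l,c=comps(n,orange,15);print('orange scene (ref 245.9,185.9)',[x[2] for x in c])
C0=cloud(a);C=cloud(n)
# post/sleeve top faces: points with z .045-.055 near sleeve and far posts
for nm,(y0,y1) in dict(sleeve=(-.045,-.012),posts=(.005,.115)).items():
    for q,k in((C0,'first'),(C,'now')):
        p=q.reshape(-1,3);k2=(p[:,2]>.044)&(p[:,2]<.06)&(p[:,1]>y0)&(p[:,1]<y1)&(p[:,0]>.49)&(p[:,0]<.58)
        print(nm,k,k2.sum(),np.median(p[k2],0).round(4))
E
python3 chk.py; python3 car.py
```

```text
t 19.0 p [0.5352 0.0586 0.0651] h 0.0036 err rot (turn to fix) [-0.001 -0.003  0.001] pivot y 0.0585 L 0.0231 F [-0.5 -2.9 -5.4] M [ 0.1   0.08 -0.01] w 0.044845480097528104 qd 1.042
orange scene (ref 245.9,185.9) [[244.9, 185.8]]
sleeve first 100 [ 0.5363 -0.025   0.0494]
sleeve now 89 [ 0.5415 -0.0241  0.05  ]
posts first 353 [0.5394 0.0624 0.0492]
posts now 322 [0.54   0.0643 0.049 ]
```

Request:
{"op": "arm_command", "data": {
  "series": [
    {"dp": [-0.004, 0, 0.023], "angular": [0, 0.073, 0], "gripper": 42},
    {"dp": [-0.009, 0, -0.023], "angular": [0, -0.073, 0], "gripper": 42},
    {"dp": [-0.007, 0, -0.023], "angular": [0, -0.073, 0], "gripper": 42},
    {"dp": [-0.009, 0, 0.023], "angular": [0, 0.073, 0], "gripper": 42},
    {"dp": [-0.007, 0, 0.024], "angular": [0, 0.073, 0], "gripper": 42},
    {"dp": [-0.009, 0, -0.024], "angular": [0, -0.073, 0], "gripper": 42},
    {"dp": [-0.007, 0, -0.024], "angular": [0, -0.073, 0], "gripper": 42},
    {"dp": [-0.009, 0, 0.024], "angular": [0, 0.073, 0], "gripper": 42}
  ]
}}

```text
clock: 20.05
position: [0.5351, 0.0616, 0.0702]
ee_rot: [-0.486, 0.514, -0.487, -0.512]
contact_force: [-1.7, -2.5, -5.4]
width: 0.0448
```

```bash
python3 chk.py
```

```text
t 20.05 p [0.5351 0.0616 0.0702] h 0.0087 err rot (turn to fix) [ 0.013 -0.003  0.001] pivot y 0.0616 L 0.0282 F [-1.7 -2.5 -5.4] M [-0.1   0.36 -0.09] w 0.04484837263512856 qd 1.309
```

Request:
{"op": "arm_command", "data": {
  "series": [
    {"dp": [-0.002, 0, 0.016], "angular": [0.004, 0.06, 0], "gripper": 42},
    {"dp": [-0.009, 0, -0.028], "angular": [0.004, -0.062, 0], "gripper": 42},
    {"dp": [-0.007, 0, -0.028], "angular": [0, -0.062, 0], "gripper": 42},
    {"dp": [-0.009, 0, 0.023], "angular": [0, 0.062, 0], "gripper": 42},
    {"dp": [-0.007, 0, 0.023], "angular": [0, 0.062, 0], "gripper": 42},
    {"dp": [-0.009, 0, -0.025], "angular": [0, -0.062, 0], "gripper": 42},
    {"dp": [0, 0, 0], "angular": [0, 0, 0], "gripper": 42},
    {"dp": [0, 0, 0], "angular": [0, 0, 0], "gripper": 42}
  ]
}}

```text
clock: 21.05
position: [0.5348, 0.0643, 0.0735]
ee_rot: [0.491, -0.51, 0.486, 0.513]
contact_force: [-0.6, 1.3, 0.4]
width: 0.0445
```

```bash
python3 chk.py; python3 car.py
```

```text
t 21.05 p [0.5348 0.0643 0.0735] h 0.012 err rot (turn to fix) [0.006 0.008 0.001] pivot y 0.0646 L 0.0315 F [-0.6  1.3  0.4] M [0.55 0.06 0.  ] w 0.04454594043495059 qd 0.006
orange scene (ref 245.9,185.9) [[246.1, 187.0]]
sleeve first 100 [ 0.5363 -0.025   0.0494]
sleeve now 76 [ 0.5413 -0.0209  0.05  ]
posts first 353 [0.5394 0.0624 0.0492]
posts now 307 [0.5384 0.0644 0.0492]
```

Request:
{"op": "arm_command", "data": {
  "series": [
    {"dp": [0, 0, -0.008], "angular": [0.002, 0.003, 0], "gripper": 42},
    {"dp": [0, 0, -0.008], "angular": [0.002, 0.002, 0], "gripper": 42},
    {"dp": [0, 0, -0.008], "angular": [0, 0, 0], "gripper": 42},
    {"dp": [0, 0, -0.008], "angular": [0, 0, 0], "gripper": 42},
    {"dp": [0, 0, -0.008], "angular": [0, 0, 0], "gripper": 42},
    {"dp": [0, 0, -0.006], "angular": [0, 0, 0], "gripper": 42},
    {"dp": [0, 0, 0], "angular": [0, 0, 0], "gripper": 42},
    {"dp": [0, 0, 0], "angular": [0, 0, 0], "gripper": 42}
  ]
}}

```text
clock: 22.1
position: [0.5349, 0.0606, 0.0735]
ee_rot: [0.491, -0.509, 0.489, 0.51]
contact_force: [-0.1, 2.5, -1.2]
width: 0.0447
```

```bash
python3 chk.py; python3 car.py
```

```text
t 22.1 p [0.5349 0.0606 0.0735] h 0.012 err rot (turn to fix) [-0.002  0.003  0.001] pivot y 0.0607 L 0.0315 F [-0.1  2.5 -1.2] M [ 0.87  0.   -0.03] w 0.044717354076798235 qd 0.002
orange scene (ref 245.9,185.9) [[244.5, 185.7]]
sleeve first 100 [ 0.5363 -0.025   0.0494]
sleeve now 85 [ 0.5417 -0.024   0.0494]
posts first 353 [0.5394 0.0624 0.0492]
posts now 307 [0.5389 0.062  0.0493]
```

Run:
```python
from h import *
a=get_image('scene');w=get_image('wrist')
cv2.imwrite('pics/11.png',np.hstack([cv2.resize(a['image'][145:235,225:325],(444,400),interpolation=2),cv2.resize(w['image'][150:350,166:346],(360,400))]))
```

```text
(no output)
```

View pics/11.png

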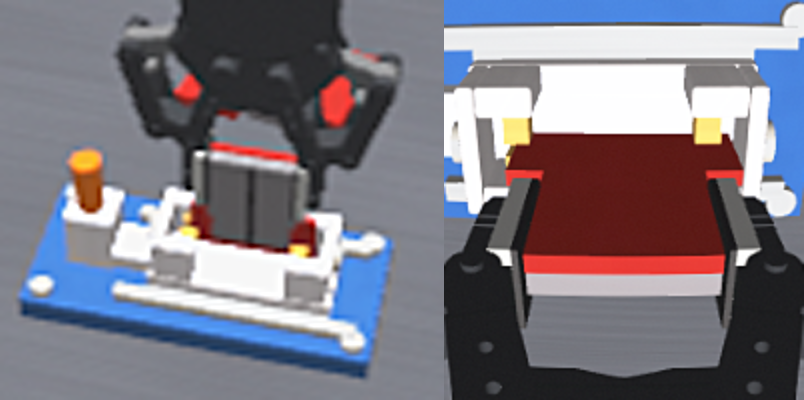

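The pad is gripped squarely. Both ears are risen level, the carrier is resting on the stand, and the pin head sits on the sleeve. I continue with slower, smaller swings so it drifts less.

Request:
{"op": "arm_command", "data": {
  "series": [
    {"dp": [-0.003, 0, 0.009], "angular": [0, 0.028, 0], "gripper": 42},
    {"dp": [-0.005, 0, 0.009], "angular": [0, 0.028, 0], "gripper": 42},
    {"dp": [-0.005, 0, -0.012], "angular": [0, -0.028, 0], "gripper": 42},
    {"dp": [-0.005, 0, -0.012], "angular": [0, -0.028, 0], "gripper": 42},
    {"dp": [-0.005, 0, -0.012], "angular": [0, -0.028, 0], "gripper": 42},
    {"dp": [-0.005, 0, -0.012], "angular": [0, -0.028, 0], "gripper": 42},
    {"dp": [-0.005, 0, 0.011], "angular": [0, 0.028, 0], "gripper": 42},
    {"dp": [-0.005, 0, 0.011], "angular": [0, 0.028, 0], "gripper": 42}
  ]
}}

```text
clock: 23.25
position: [0.5349, 0.0572, 0.0757]
ee_rot: [-0.489, 0.51, -0.49, -0.509]
contact_force: [0.3, 3.7, -2.8]
width: 0.0449
```

```bash
python3 chk.py; python3 car.py|head -3
```

```text
t 23.25 p [0.5349 0.0572 0.0757] h 0.0142 err rot (turn to fix) [-0.    -0.002  0.   ] pivot y 0.0571 L 0.0337 F [ 0.3  3.7 -2.8] M [ 1.14 -0.04  0.04] w 0.04485750598199426 qd 0.504
orange scene (ref 245.9,185.9) [[243.3, 185.3]]
sleeve first 100 [ 0.5363 -0.025   0.0494]
sleeve now 85 [ 0.5419 -0.0265  0.0494]
```

Request:
{"op": "arm_command", "data": {
  "series": [
    {"dp": [-0.005, 0, -0.01], "angular": [0, -0.028, 0], "gripper": 42},
    {"dp": [-0.005, 0, -0.01], "angular": [0, -0.028, 0], "gripper": 42},
    {"dp": [-0.005, 0, 0.015], "angular": [0, 0.028, 0], "gripper": 42},
    {"dp": [-0.005, 0, 0.015], "angular": [0, 0.028, 0], "gripper": 42},
    {"dp": [-0.005, 0, 0.014], "angular": [0, 0.028, 0], "gripper": 42},
    {"dp": [-0.005, 0, 0.014], "angular": [0, 0.028, 0], "gripper": 42},
    {"dp": [-0.005, 0, -0.012], "angular": [0, -0.028, 0], "gripper": 42},
    {"dp": [-0.005, 0, -0.012], "angular": [0, -0.028, 0], "gripper": 42}
  ]
}}

```text
clock: 24.3
position: [0.535, 0.0575, 0.0788]
ee_rot: [-0.485, 0.515, -0.489, -0.51]
contact_force: [0.3, 2.1, -4.3]
width: 0.0449
```

```bash
python3 chk.py; python3 car.py|head -3
```

```text
t 24.3 p [0.535  0.0575 0.0788] h 0.0173 err rot (turn to fix) [ 0.011 -0.009 -0.   ] pivot y 0.0571 L 0.0368 F [ 0.3  2.1 -4.3] M [-0.28 -0.18 -0.09] w 0.044938546902191644 qd 0.511
orange scene (ref 245.9,185.9) [[244.1, 185.7]]
sleeve first 100 [ 0.5363 -0.025   0.0494]
sleeve now 87 [ 0.5419 -0.0244  0.0497]
```

Request:
{"op": "arm_command", "data": {
  "series": [
    {"dp": [-0.005, 0, 0.015], "angular": [0.002, 0.027, 0], "gripper": 42},
    {"dp": [-0.005, 0, 0.015], "angular": [0.002, 0.027, 0], "gripper": 42},
    {"dp": [-0.006, 0, -0.013], "angular": [0.002, -0.028, 0], "gripper": 42},
    {"dp": [-0.006, 0, -0.013], "angular": [0.001, -0.028, 0], "gripper": 42},
    {"dp": [-0.006, 0, -0.013], "angular": [0, -0.028, 0], "gripper": 42},
    {"dp": [-0.006, 0, -0.013], "angular": [0, -0.028, 0], "gripper": 42},
    {"dp": [-0.006, 0, 0.015], "angular": [0, 0.028, 0], "gripper": 42},
    {"dp": [-0.006, 0, 0.015], "angular": [0, 0.027, 0], "gripper": 42}
  ]
}}

```text
clock: 25.35
position: [0.535, 0.0543, 0.0816]
ee_rot: [-0.488, 0.511, -0.493, -0.508]
contact_force: [0.6, 3.4, 1.0]
width: 0.0449
```

```bash
python3 chk.py; python3 car.py|head -3
```

```text
t 25.35 p [0.535  0.0543 0.0816] h 0.0201 err rot (turn to fix) [-0.002 -0.008 -0.002] pivot y 0.054 L 0.0396 F [0.6 3.4 1. ] M [1.26 0.03 0.25] w 0.044867903912658144 qd 0.481
orange scene (ref 245.9,185.9) [[244.1, 185.3]]
sleeve first 100 [ 0.5363 -0.025   0.0494]
sleeve now 88 [ 0.5412 -0.0258  0.0498]
```

Request:
{"op": "arm_command", "data": {
  "series": [
    {"dp": [0, 0, 0.01], "angular": [0, -0.003, 0], "gripper": 42},
    {"dp": [0, 0, 0.01], "angular": [0, -0.002, 0], "gripper": 42},
    {"dp": [0, 0, 0.008], "angular": [0, 0, 0], "gripper": 42},
    {"dp": [0, 0, 0.006], "angular": [0, 0, 0], "gripper": 42},
    {"dp": [0, 0, 0.004], "angular": [0, 0, 0], "gripper": 42},
    {"dp": [0, 0, 0], "angular": [0, 0, 0], "gripper": 42},
    {"dp": [0, 0, 0], "angular": [0, 0, 0], "gripper": 42},
    {"dp": [0, 0, 0], "angular": [0, 0, 0], "gripper": 42}
  ]
}}

```text
clock: 26.4
position: [0.5348, 0.0566, 0.0825]
ee_rot: [-0.488, 0.511, -0.491, -0.509]
contact_force: [-0.1, -0.9, 0.2]
width: 0.0444
```

```bash
python3 chk.py; python3 car.py|head -3
```

```text
t 26.4 p [0.5348 0.0566 0.0825] h 0.021 err rot (turn to fix) [ 0.002 -0.005 -0.001] pivot y 0.0564 L 0.0405 F [-0.1 -0.9  0.2] M [-0.18  0.08  0.02] w 0.04444651043385969 qd 0.001
orange scene (ref 245.9,185.9) [[244.7, 185.5]]
sleeve first 100 [ 0.5363 -0.025   0.0494]
sleeve now 87 [ 0.5419 -0.0245  0.0494]
```

Request:
{"op": "arm_command", "data": {
  "series": [
    {"dp": [-0.005, 0, 0.018], "angular": [0, 0.027, 0], "gripper": 42},
    {"dp": [-0.006, 0, 0.018], "angular": [0, 0.027, 0], "gripper": 42},
    {"dp": [-0.007, 0, -0.012], "angular": [0, -0.028, 0], "gripper": 42},
    {"dp": [-0.007, 0, -0.012], "angular": [0, -0.028, 0], "gripper": 42},
    {"dp": [-0.007, 0, -0.012], "angular": [0, -0.028, 0], "gripper": 42},
    {"dp": [-0.007, 0, -0.012], "angular": [0, -0.028, 0], "gripper": 42},
    {"dp": [-0.007, 0, 0.018], "angular": [0, 0.026, 0], "gripper": 42},
    {"dp": [-0.007, 0, 0.018], "angular": [0, 0.026, 0], "gripper": 42}
  ]
}}

```text
clock: 27.45
position: [0.5334, 0.0614, 0.0875]
ee_rot: [0.491, -0.506, 0.489, 0.513]
contact_force: [0.2, 0.4, -2.0]
width: 0.0443
```

```bash
python3 chk.py; python3 car.py|head -3
```

```text
t 27.45 p [0.5334 0.0614 0.0875] h 0.026 err rot (turn to fix) [-0.001  0.01  -0.005] pivot y 0.0618 L 0.0455 F [ 0.2  0.4 -2. ] M [ 0.   -0.   -0.02] w 0.04428637626655843 qd 0.466
orange scene (ref 245.9,185.9) [[244.9, 185.7]]
sleeve first 100 [ 0.5363 -0.025   0.0494]
sleeve now 87 [ 0.5413 -0.0257  0.0496]
```

The pad is free: Fz is −2.0 N (its weight), the moment is zero, and the carrier is in place. Lifting to 20 mm daylight and centring.

Request:
{"op": "arm_command", "data": {
  "series": [
    {"dp": [-0.03, -0.004, -0.006], "angular": [0, 0.003, -0.001], "gripper": 42},
    {"dp": [-0.03, -0.004, -0.006], "angular": [0, 0.002, -0.001], "gripper": 42},
    {"dp": [-0.03, -0.004, -0.006], "angular": [0, 0.001, -0.001], "gripper": 42},
    {"dp": [-0.03, 0, -0.004], "angular": [0, 0, 0], "gripper": 42},
    {"dp": [-0.02, 0, 0], "angular": [0, 0, 0], "gripper": 42},
    {"dp": [0, 0, 0], "angular": [0, 0, 0], "gripper": 42},
    {"dp": [0, 0, 0], "angular": [0, 0, 0], "gripper": 42},
    {"dp": [0, 0, 0], "angular": [0, 0, 0], "gripper": 42}
  ]
}}

```text
clock: 28.5
position: [0.5347, 0.0598, 0.1051]
ee_rot: [0.491, -0.509, 0.49, 0.51]
contact_force: [0.2, 0.5, -3.2]
width: 0.0451
```

```bash
python3 chk.py; python3 car.py
python3 - <<'E'
from plan import *
from m import comps,red
plan(np.array([.535,.0588,.1055]),down(.04+np.pi/2),n=4)
s=get_state();w=get_image('wrist');a=get_image('scene')
cv2.imwrite('pics/12.png',np.hstack([cv2.resize(a['image'][135:235,225:325],(400,400),interpolation=2),cv2.resize(w['image'][150:350,156:356],(400,400))]))
C=cloud(a);m,l,c=comps(a,red,10)
for i,st,ce in c:
    p=np.median(C[l==i],0)
    if abs(p[0]-.53)<.03 and abs(p[1]-.06)<.05: print(st,ce,p.round(4),C[l==i][:,2].min(),C[l==i][:,2].max())
E
```

```text
t 28.5 p [0.5347 0.0598 0.1051] h 0.0436 err rot (turn to fix) [-0.001  0.002 -0.   ] pivot y 0.0599 L 0.0631 F [ 0.2  0.5 -3.2] M [-0.06 -0.04 -0.02] w 0.0450767142630544 qd 0.001
orange scene (ref 245.9,185.9) [[244.9, 185.7]]
sleeve first 100 [ 0.5363 -0.025   0.0494]
sleeve now 87 [ 0.5416 -0.0243  0.0497]
posts first 353 [0.5394 0.0624 0.0492]
posts now 246 [0.5345 0.0805 0.0485]
rows 4 dist [ 0.0003 -0.001   0.0005] rotvec deg [-0.   0.1 -0. ]
dp [-0.001, -0.001, -0.002] ang [-0.0, 0.0, -0.0]
same for all
[268, 181, 29, 12, 90] [283.0, 187.7] [0.5327 0.0747 0.0797] 0.067888761011647 0.09914401156810118
```

View pics/12.png

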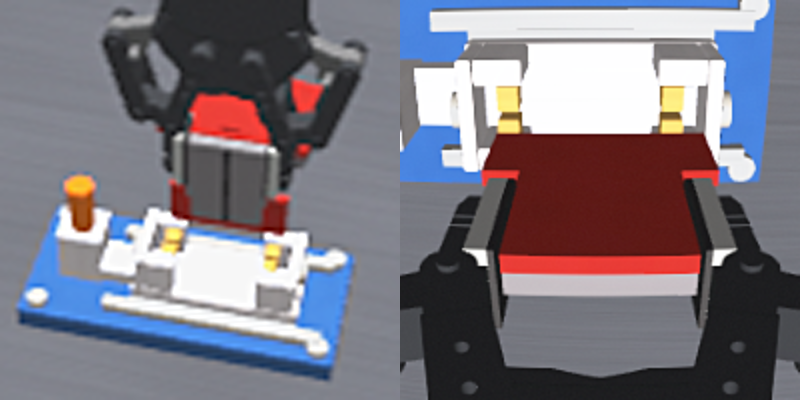

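The pad is clear and upright above the slot, with its lower edge at z ≈ 0.068–0.070. The carrier is seated, the pin is home and the arm is still. Handing in.

```bash
python3 -c "
from rig import *
print(sign_off());s=get_state();print(s['clock'],s['position'],s['width'])"
```

```text
the job is handed in; nothing more can be done
None
the job is handed in; nothing more can be done
```

The job is done and handed in at 28.5 s. The pin is fully down in the carrier's sleeve and released, and the pad is free and still in the gripper over its slot.

**Pin:** I pressed it in with 28 N and let go. The depth image afterwards put the head at z 52–83 mm, so it rests on the sleeve.

**Pad:** I gripped it across its 46 mm block with 80 N and rocked it loose about the clips while easing it up. The gripper is within 0.002 rad of upright and motionless, and the pad's centre is about 1 mm from its slot. The lower edge is at about 68–70 mm, which leaves 18–20 mm of daylight above the posts.

**What didn't go cleanly:** while I rocked the pad, my moves drifted and pushed the carrier about 3 mm along y, to the end of the pin's play, and about 1.5 mm the other way. I moved it back each time. It now reads within about 1 mm of where it began. I saw no lift of the carrier in the depth checks, which resolve about 1–2 mm and were taken only between moves.

The last vertical force reading was 3.2 N for a pad of about 2.2 N, within sensor noise of about 1 N. The tin, bearing and wrench were never approached.

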